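# Close a split membrane cell on its dowels and hold it shut

## Robot

A 6-joint arm with a two-finger parallel gripper is mounted at the origin on a cart in front of the work surface, level with it; the furniture and walls round the work are solid. World frame = base frame: x ahead of the robot, y to its left, z up, the work surface at z = 0. Lengths are in m, angles in rad, forces in N, time in s.
With the tool pointing down it reaches from about 0.325 to 0.85 m from the base axis. Payload 15.5 kg.
Tool frame: the origin (TCP) lies midway between the tips of the shut fingers; the grasp point (between the pads) lies 19 mm behind it; z points along the fingers, y is the line along which they close (so a half turn about z gives the same grasp; the last joint's range is limited). The gripper opens to 91 mm and grips with 3 to 60 N. Pads are 32 mm wide; open, the fingers measure 118 mm over their backs; the gripper's body (76 mm by 178 mm) begins 60 mm behind the grasp point.
Start: joints at [1.192, 0.494, 1.345, -0, 1.302, -0.096], TCP at [0.175, 0.6, 0.214] pointing down, gripper open.
Joint ranges: [-2.91, 2.91], [-0.82, 2.16], [0.22, 2.67], [-1.22, 4.37], [0.12, 2.79], [-3.08, 3.08]. Speed limits (rad/s): [1.89, 1.89, 2.57, 3.01, 3.01, 3.01].

## Interface

Orientations are given as a 3x3 rotation matrix whose columns are the frame's x, y, z axes.
In Python, from station import arm gives the robot as it stands.
- The arm moves only by the tool move_arm, never from a script. Its argument "commands" is a list of rows, each an object with "hand": the finger opening in cm, from 0 to 9.12; "travel": the shift along the tool's x, y, z in cm, a list of three; "spin": the turn about the tool's z in rad. In form: [{"hand": hand, "travel": [dx, dy, dz], "spin": spin}, ...]. A call has 1 to 5 rows; each row shifts and turns the commanded pose from where the row before left it, along the tool's axes as they then stand; what a row does not reach is not made up. A row lasts 1/12 s, in which the tool goes at most 41.7 mm and 7.16 degrees, less where a joint would pass 70% of its speed; a pose out of reach is approached as far as the arm can. A call with a gripper value outside its range is refused whole. The fingers move at their own pace and stop on an object; "grip_force" is the grip in N (left out, the last holds). Time passes only in rows, so rows that do not move let the fingers close. It gives the time, the measured TCP pose, the force, the opening and the grip force at its end, in the units of the state.
- arm.state(): the state, without advancing time (a new reading comes with each control period).
- arm.get_image(name): name is "side" or "top"; returns (picture, depth): 384x512x3 uint8, red, green, blue; 384x512 float32, m along the optical axis (not along the pixel's ray), 0 where there is no reading.
- arm.camera_model(name): a dict with "mtx" (3x3 intrinsics, pixels), "world_to_cam" (4x4, takes a point from world to camera coordinates). Camera axes: x right, y down, z forward; pixel columns grow to the right and rows downward; lengths in m; the calibration is good to about 2 mm. A picture is of the moment at which its call begins. camera_model takes no time and is no camera call.
- arm.hand_in(): hands the job in; it is judged then, once.
The state is a dict: "t": time; "joint_pos": joint angles; "joint_vel": joint speeds; "tau": joint torques, N m; "ee_pos": TCP position; "tool_rot": TCP orientation; "wrist_force": force on the tool from outside, world axes, zero at the start; "moment": the same for the moment, N m; "width": opening from 0.0 (shut) to 1.0 (fully open); "grip_force": force on a finger pad.
Only numpy, scipy, OpenCV 4.12 (cv2) and the standard library are available. Lean on these libraries where they do the work, as an engineer would, in place of code of your own. Each camera call takes 0.05 s, during which the arm holds its last target. There are 200 camera calls.

## Task

Get the split membrane cell on the bench ready for clamping: with the upper half still lying aside, press the round membrane cartridge in the lower half down until it is fully home, its top flush with the face round it. Then take the loose upper half by its rib, fit it face down on the two dowels of the lower half (either way round), press it down against the spring pins until the two faces meet, and finish while still holding it pressed shut. Leave the small beaker, the weight and the petri dish behind the work where they are.

Things in the scene. Friction and masses are not known exactly. Their poses are not given: they have to be found in the camera images.
- lower_face (a point): Lower cell half, fixed to the bench: a grey plastic block 116 x 64 mm with its level top (mating) face 35 mm above the bench, on a light aluminium foot plate 150 x 84 x 8 mm. This point is the centre of the mating face; x runs along the block's 116 mm length, z up.
- dowel_a (a point): Tip of the dowel at x = +42 mm, y = 0 from the centre of the lower face, 18 mm above the face. Upright fixed steel pin, 10 mm in diameter; the top 5 mm taper to 4 mm across.
- dowel_b (a point): Tip of the second, equal dowel, at x = -42 mm, y = 0 from the centre of the lower face.
- spring_pin (a point): Top of one of four steel spring pins, 8 mm in diameter, in the lower half at x = +-27, y = +-20 mm from the centre of its face. They stand 5 mm proud and are pushed flush when the cell is shut: all four together take 5.6 N at first movement, 14 N when flush, and lift the upper half 5 mm again once it is let go.
- cartridge_top (a point): Centre of the top of the membrane cartridge: a round white disc, 39 mm in diameter, with a grey round window, in a pocket at the centre of the lower half. At the start it stands 4 to 7 mm proud of the mating face; it moves straight down with a stiff, even friction of about 3 N, stays where it is left, and stops when its top is flush with the face.
- cartridge (a joint): How far the cartridge is pushed in, in m: 0 = standing 7 mm proud, 0.007 = fully home (flush).
- upper_grip (a point): Centre of the rib by which the upper half is held: 44 mm long (along x), 18 mm wide (along y), 26 mm high, in the middle of the block's top. This point is 33 mm above the mating face (underside) and 13 mm above the shoulders on both sides of the rib. x runs along the block's 116 mm length, z up. With the faces together this point is 33 mm above the lower face.
- upper: Upper cell half, loose, lying on the bench with its mating face down: a grey plastic block 116 x 64 x 20 mm with two through holes, 11.5 mm in diameter, on its x axis at x = +42 and -42 mm, and the rib on top. Origin: centre of its underside; x along the 116 mm length, z up. 0.18 to 0.35 kg. It fits the lower half either way round.
- small_beaker: Small white beaker, 48 x 51 x 47 mm, standing behind the work; a bystander. Origin: centre of its underside.
- brass_weight: Brass balance weight, 25 mm across, 26 mm high, standing behind the work; a bystander. Origin: centre of its underside.
- petri_dish: Clear, whitish petri dish, 62 mm across, 14 mm high, lying behind the work; a bystander. Origin: centre of its underside.
Not all that is in view belongs to the job. What is shaped like the upper but blue or purple is not meant.

How it is judged:
By the outcome, as a careful person would: the job done as asked, in the order asked, and still so for the second after the job is handed in, while the arm keeps its last pose, push and grip.
It also fails if it takes over 54 s, if anything falls off the work surface, if the arm or the gripper's body presses on something with over 40 N, if the wrist force passes 120 N, or if a joint passes its speed limit or range.

## Working session

There is one attempt and no reset: what is moved stays moved. The work goes in short steps, Python scripts to look and compute and a tool call to move; the robot and the scene stay as the last step left them, time stands still between calls to the robot, and variables do not carry over. Pictures are saved under pics/ and viewed, at most 10 in all, crops included, and the job is handed in when it is done.

Besides the shell and the picture viewer there is one more tool, called after "Call:" by a JSON object that holds its "name" and its "arguments", one argument or row to a line. move_arm: Moves the arm, as the interface text tells. Its arguments: {"type":"object","properties":{"commands":{"type":"array","items":{"type":"object","properties":{"hand":{"type":"number"},"travel":{"type":"array","items":{"type":"number"}},"spin":{"type":"number"}}}},"grip_force":{"type":"number"}},"required":["commands"]}

```bash
mkdir -p pics; cat > h.py <<'E'
import numpy as np, cv2
from station import arm
def save(im,n): cv2.imwrite('pics/'+n,cv2.cvtColor(im,cv2.COLOR_RGB2BGR))
def ray(name,uv,z):
    m=arm.camera_model(name);K=np.array(m['mtx']);T=np.array(m['world_to_cam'])
    R=T[:3,:3];c=-R.T@T[:3,3]
    uv=np.atleast_2d(uv).astype(float)
    d=(R.T@np.linalg.inv(K)@np.c_[uv,np.ones(len(uv))].T).T
    return c+d*((z-c[2])/d[:,2])[:,None]
def cloud(name,depth):
    m=arm.camera_model(name);K=np.array(m['mtx']);T=np.array(m['world_to_cam'])
    v,u=np.mgrid[:384,:512]
    p=np.stack([(u-K[0,2])*depth/K[0,0],(v-K[1,2])*depth/K[1,1],depth],-1)
    return (p-T[:3,3])@T[:3,:3]
E
python3 - <<'E'
from h import *
a,da=arm.get_image('top');b,db=arm.get_image('side')
np.savez('s0.npz',a=a,da=da,b=b,db=db)
save(a,'top0.png');save(b,'side0.png')
s=arm.state();print(s['t'],s['ee_pos'],np.round(s['tool_rot'],3),s['width'])
for n in('top','side'):print(n,np.round(np.array(arm.camera_model(n)['world_to_cam']),3).tolist())
E
```

```text
0.1 [0.17486257 0.59969181 0.2133824 ] [[-0.96   0.28  -0.   ]
 [ 0.28   0.96  -0.001]
 [ 0.    -0.001 -1.   ]] 0.9999954481958087
top [[-0.018, -1.0, -0.019, -0.047], [-0.99, 0.021, -0.142, 0.596], [0.143, 0.017, -0.99, 1.52], [0.0, 0.0, 0.0, 1.0]]
side [[0.996, -0.092, 0.02, -0.594], [-0.045, -0.652, -0.757, 0.026], [0.083, 0.753, -0.653, 1.078], [0.0, 0.0, 0.0, 1.0]]
```

View pics/top0.png

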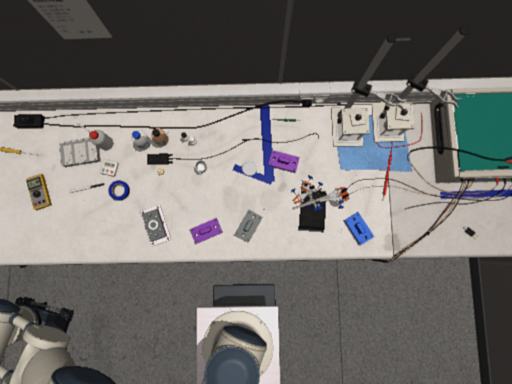

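View pics/side0.png

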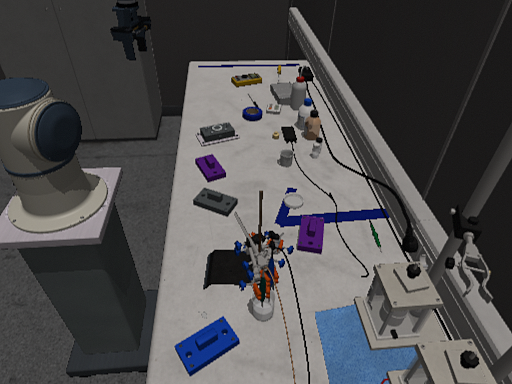

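The top view shows the lower half at about (154,225), with the disc and foot plate, and the grey upper half at about (249,225). The purple and blue ones are decoys. The side view shows the lower half at (217,132) and the upper half at (215,201).

```bash
python3 - <<'E'
from h import *
d=np.load('s0.npz');a,da,b,db=[d[k] for k in('a','da','b','db')]
z=lambda im,x,y,w,h,s:cv2.resize(im[y:y+h,x:x+w],None,fx=s,fy=s,interpolation=cv2.INTER_CUBIC)
A=np.hstack([z(a,130,200,50,50,8),z(a,225,200,50,50,8)]);save(A[:,:800],'c.png')
B=np.hstack([z(b,190,115,50,36,8),z(b,190,183,50,36,8)]);save(np.vstack([A[:300],B])[:600] if 0 else B,'d.png')
P=cloud('top',da);S=cloud('side',db)
def rect(name,C,im,box,zlo,zhi):
    x,y,w,h=box;sub=C[y:y+h,x:x+w];m=(sub[...,2]>zlo)&(sub[...,2]<zhi)&(im[y:y+h,x:x+w].max(-1).astype(int)<400)
    p=sub[m];
    if len(p)<5: print(name,'few');return
    r=cv2.minAreaRect(p[:,:2].astype(np.float32)*1000);print(name,len(p),np.round(p.mean(0),4),[np.round(q,1) for q in r])
rect('topU sh',P,a,(225,200,50,50),.012,.06);rect('topU rib',P,a,(225,200,50,50),.036,.06)
rect('topL face',P,a,(130,200,50,50),.025,.07);rect('topL foot',P,a,(130,200,50,50),.005,.07)
rect('sideU',S,b,(185,180,60,40),.012,.06);rect('sideU rib',S,b,(185,180,60,40),.036,.06)
rect('sideL',S,b,(185,112,60,40),.027,.07);rect('sideL foot',S,b,(185,112,60,40),.005,.07)
E
```

```text
topU sh 455 [ 0.4648 -0.0518  0.0231] [array([465.1, -51.4]), array([ 64.5, 115.7]), np.float64(59.4)]
topU rib 50 [ 0.4652 -0.0522  0.0457] [array([465.3, -52. ]), array([17.6, 42.4]), np.float64(59.6)]
topL face 486 [0.4743 0.3236 0.0357] [array([474.9, 325.1]), array([116.7,  72.6]), np.float64(19.7)]
topL foot 830 [0.4746 0.3201 0.0249] [array([478. , 324.4]), array([197. , 197.8]), np.float64(89.1)]
sideU 613 [ 0.4665 -0.0598  0.0221] [array([465.4, -52.1]), array([ 68.1, 119.8]), np.float64(59.6)]
sideU rib 84 [ 0.4653 -0.0553  0.0424] [array([465.5, -53.3]), array([19.4, 43.1]), np.float64(63.2)]
sideL 325 [0.4753 0.3163 0.0344] [array([475.5, 322.6]), array([115.9,  70.8]), np.float64(19.5)]
sideL foot 604 [0.4763 0.3101 0.0245] [array([515.1, 348.1]), array([256.3, 116.5]), np.float64(35.0)]
```

View pics/c.png

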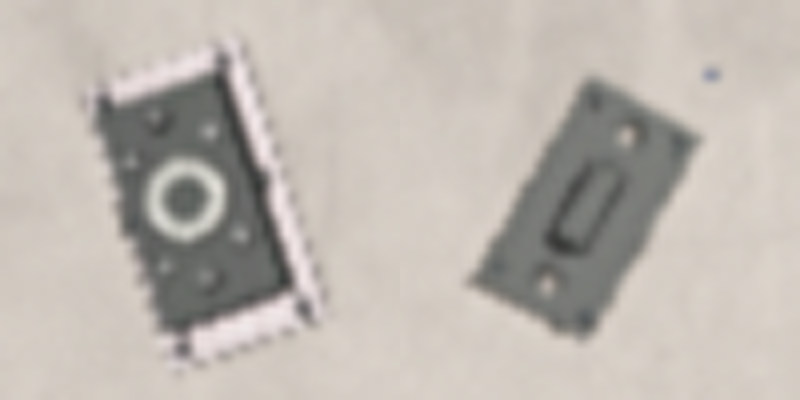

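View pics/d.png

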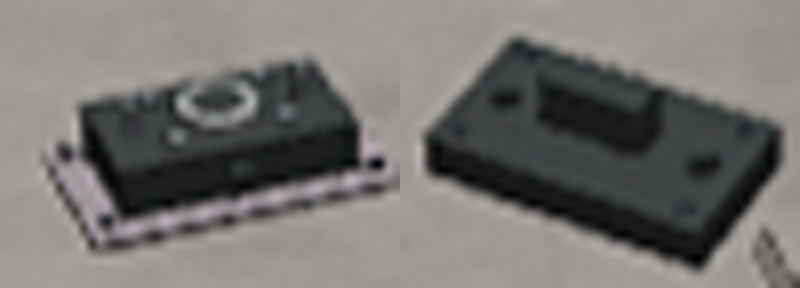

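The crop shows the ring at crop (185,198) with dowels at (160,120) and (208,278). The upper half's holes are at (630,133) and (547,283). Next I'll refine the lower centre and compute the shift.

```bash
cat >> h.py <<'E'
def go(p,ang=None):
    s=arm.state();R=np.array(s['tool_rot']);d=R.T@(np.array(p)-s['ee_pos'])*100
    a=np.degrees(np.arctan2(R[1,0],R[0,0]))
    sp=None
    if ang is not None: sp=-((ang-a+90)%180-90)
    print('t',round(s['t'],2),'ee',np.round(s['ee_pos'],4),'ang',round(a,2),'shift cm',np.round(d,2),'spin rad',None if sp is None else round(np.radians(sp),3),'F',np.round(s['wrist_force'],1),'w',round(s['width'],3))
E
python3 - <<'E'
from h import *
d=np.load('s0.npz')
for n,im,dp,(x,y,w,h) in(('top',d['a'],d['da'],(142,213,22,24)),('side',d['b'],d['db'],(207,120,20,16))):
    sub=cv2.resize(im[y:y+h,x:x+w],None,fx=8,fy=8,interpolation=cv2.INTER_CUBIC)
    g=cv2.cvtColor(sub,cv2.COLOR_RGB2GRAY);_,m=cv2.threshold(g,0,255,cv2.THRESH_OTSU)
    c=max(cv2.findContours(m,cv2.RETR_EXTERNAL,cv2.CHAIN_APPROX_NONE)[0],key=cv2.contourArea)
    e=cv2.fitEllipse(c);uv=(np.array(e[0])+.5)/8-.5+[x,y]
    C=cloud(n,dp);q=C[y:y+h,x:x+w].reshape(-1,3);print(n,uv,np.round(np.array(e[1])/8,1),'ztop med',np.median(q[np.hypot(*(q[:,:2]-[.4755,.3235]).T)<.015][:,2]),ray(n,uv,.040))
go([.475,.323,.12],19.6)
E
```

```text
top [152.73090172 224.36680126] [ 9.8 10.2] ztop med 0.04063463387427084 [[0.47555385 0.32518436 0.04      ]]
side [216.06357098 123.76349831] [11.6 19.5] ztop med 0.03901687481604652 [[0.47354317 0.3507529  0.04      ]]
t 0.1 ee [0.1749 0.5997 0.2134] ang 163.74 shift cm [-36.56 -18.15   9.35] spin rad -0.626 F [-0.3  0.2 -0.5] w 1.0
```

Call:
{"name": "move_arm", "arguments": {
  "commands": [
    {"hand":0,"travel":[-3.6,-1.8,0],"spin":0},
    {"hand":0,"travel":[-3.6,-1.8,0],"spin":0},
    {"hand":0,"travel":[-3.6,-1.8,0],"spin":0},
    {"hand":0,"travel":[-3.6,-1.8,0],"spin":0},
    {"hand":0,"travel":[-3.6,-1.8,0],"spin":0}
  ],
  "grip_force": 10
}}

```text
t: 0.52
ee_pos: [0.3235, 0.4617, 0.2137]
tool_rot: [[-0.96, 0.28, -0.0], [0.28, 0.96, -0.0], [0.0, -0.0, -1.0]]
wrist_force: [-0.0, 1.9, -0.1]
width: 0.662
grip_force: 0.0
```

Call:
{"name": "move_arm", "arguments": {
  "commands": [
    {"hand":0,"travel":[-3.6,-1.8,0],"spin":0},
    {"hand":0,"travel":[-3.6,-1.8,0],"spin":0},
    {"hand":0,"travel":[-3.6,-1.8,0],"spin":0},
    {"hand":0,"travel":[-3.6,-1.8,0],"spin":0},
    {"hand":0,"travel":[-3.6,-1.8,0],"spin":0}
  ]
}}

```text
t: 0.93
ee_pos: [0.4712, 0.3247, 0.2138]
tool_rot: [[-0.96, 0.28, -0.0], [0.28, 0.96, -0.0], [0.0, -0.0, -1.0]]
wrist_force: [0.2, 0.9, 0.2]
width: 0.3
grip_force: 0.0
```

Call:
{"name": "move_arm", "arguments": {
  "commands": [
    {"hand":0,"travel":[0,0,1],"spin":-0.12},
    {"hand":0,"travel":[0,0,2],"spin":-0.12},
    {"hand":0,"travel":[0,0,2],"spin":-0.12},
    {"hand":0,"travel":[0,0,2],"spin":-0.12},
    {"hand":0,"travel":[0,0,2],"spin":-0.12}
  ]
}}

```text
t: 1.35
ee_pos: [0.4701, 0.3261, 0.1228]
tool_rot: [[-0.949, -0.316, -0.0], [-0.316, 0.949, -0.0], [0.0, -0.0, -1.0]]
wrist_force: [-0.1, 0.7, 0.0]
width: 0.004
grip_force: 0.0
```

```bash
python3 - <<'E'
from h import *
go([.4755,.3245,.045],19.6)
E
```

```text
t 1.35 ee [0.4701 0.3261 0.1228] ang -161.56 shift cm [-0.46 -0.33  7.78] spin rad -0.02 F [-0.1  0.7  0. ] w 0.004
```

Call:
{"name": "move_arm", "arguments": {
  "commands": [
    {"hand":0,"travel":[-0.5,-0.3,2],"spin":-0.02},
    {"hand":0,"travel":[0,0,2.5],"spin":0},
    {"hand":0,"travel":[0,0,2.0],"spin":0},
    {"hand":0,"travel":[0,0,0.8],"spin":0},
    {"hand":0,"travel":[0,0,0.3],"spin":0}
  ]
}}

```text
t: 1.77
ee_pos: [0.475, 0.3247, 0.0465]
tool_rot: [[-0.944, -0.33, -0.002], [-0.33, 0.944, -0.001], [0.003, -0.0, -1.0]]
wrist_force: [-0.5, 0.7, 0.3]
width: 0.003
grip_force: 0.0
```

Call:
{"name": "move_arm", "arguments": {
  "commands": [
    {"hand":0,"travel":[0,0,0.2],"spin":0},
    {"hand":0,"travel":[0,0,0.2],"spin":0},
    {"hand":0,"travel":[0,0,0.2],"spin":0},
    {"hand":0,"travel":[0,0,0],"spin":0}
  ]
}}

```text
t: 2.1
ee_pos: [0.4761, 0.3253, 0.0424]
tool_rot: [[-0.944, -0.33, 0.001], [-0.33, 0.944, 0.0], [-0.001, 0.0, -1.0]]
wrist_force: [-1.0, 0.1, 0.4]
width: 0.008
grip_force: 0.0
```

Call:
{"name": "move_arm", "arguments": {
  "commands": [
    {"hand":0,"travel":[0,0,0.1],"spin":0},
    {"hand":0,"travel":[0,0,0.1],"spin":0},
    {"hand":0,"travel":[0,0,0.1],"spin":0},
    {"hand":0,"travel":[0,0,0.1],"spin":0},
    {"hand":0,"travel":[0,0,0],"spin":0}
  ]
}}

```text
t: 2.52
ee_pos: [0.4761, 0.3252, 0.0379]
tool_rot: [[-0.944, -0.33, 0.0], [-0.33, 0.944, 0.0], [-0.001, 0.0, -1.0]]
wrist_force: [0.7, 0.9, 1.4]
width: 0.003
grip_force: 0.8
```

Call:
{"name": "move_arm", "arguments": {
  "commands": [
    {"hand":0,"travel":[0,0,0.1],"spin":0},
    {"hand":0,"travel":[0,0,0.1],"spin":0},
    {"hand":0,"travel":[0,0,0],"spin":0}
  ]
}}

```text
t: 2.77
ee_pos: [0.476, 0.3251, 0.0358]
tool_rot: [[-0.944, -0.33, 0.0], [-0.33, 0.944, 0.0], [-0.0, 0.0, -1.0]]
wrist_force: [1.1, -0.3, 1.5]
width: 0.003
grip_force: 0.6
```

Call:
{"name": "move_arm", "arguments": {
  "commands": [
    {"hand":0,"travel":[0,0,0.1],"spin":0},
    {"hand":0,"travel":[0,0,0.05],"spin":0},
    {"hand":0,"travel":[0,0,0],"spin":0}
  ]
}}

```text
t: 3.02
ee_pos: [0.476, 0.3251, 0.0351]
tool_rot: [[-0.944, -0.33, 0.0], [-0.33, 0.944, 0.0], [-0.0, 0.0, -1.0]]
wrist_force: [-2.2, -2.0, 17.4]
width: 0.004
grip_force: 8.8
```

Call:
{"name": "move_arm", "arguments": {
  "commands": [
    {"hand":0,"travel":[0,0,0.05],"spin":0},
    {"hand":0,"travel":[0,0,0.05],"spin":0},
    {"hand":0,"travel":[0,0,0],"spin":0}
  ]
}}

```text
t: 3.27
ee_pos: [0.476, 0.3252, 0.035]
tool_rot: [[-0.944, -0.33, 0.001], [-0.33, 0.944, 0.0], [-0.001, 0.0, -1.0]]
wrist_force: [-6.7, -3.4, 34.6]
width: 0.004
grip_force: 17.5
```

Call:
{"name": "move_arm", "arguments": {
  "commands": [
    {"hand":0,"travel":[0,0,-0.3],"spin":0},
    {"hand":0,"travel":[0,0,-2],"spin":0},
    {"hand":0,"travel":[0,0,-3],"spin":0},
    {"hand":0,"travel":[0,0,-3],"spin":0},
    {"hand":5,"travel":[0,0,-2],"spin":0}
  ]
}}

```text
t: 3.68
ee_pos: [0.4759, 0.3251, 0.1385]
tool_rot: [[-0.944, -0.33, 0.001], [-0.33, 0.944, 0.0], [-0.001, 0.0, -1.0]]
wrist_force: [-0.3, 0.2, 0.0]
width: 0.051
grip_force: 0.0
```

Call:
{"name": "move_arm", "arguments": {
  "commands": [
    {"hand":5,"travel":[1.35,-3.52,0],"spin":0},
    {"hand":5,"travel":[1.35,-3.52,0],"spin":0},
    {"hand":5,"travel":[1.35,-3.52,0],"spin":0},
    {"hand":5,"travel":[1.35,-3.52,0],"spin":0},
    {"hand":5,"travel":[1.35,-3.52,0],"spin":0}
  ]
}}

```text
t: 4.1
ee_pos: [0.4693, 0.1351, 0.1362]
tool_rot: [[-0.944, -0.33, -0.001], [-0.33, 0.944, -0.0], [0.001, 0.0, -1.0]]
wrist_force: [0.5, -0.3, 0.3]
width: 0.411
grip_force: 0.0
```

Call:
{"name": "move_arm", "arguments": {
  "commands": [
    {"hand":5,"travel":[1.35,-3.52,0],"spin":0},
    {"hand":5,"travel":[1.35,-3.52,0],"spin":0},
    {"hand":5,"travel":[1.35,-3.52,0],"spin":0},
    {"hand":5,"travel":[1.35,-3.52,0],"spin":0},
    {"hand":5,"travel":[1.35,-3.52,0],"spin":0}
  ]
}}

```text
t: 4.52
ee_pos: [0.4637, -0.0534, 0.1363]
tool_rot: [[-0.944, -0.33, -0.001], [-0.33, 0.944, 0.0], [0.001, 0.0, -1.0]]
wrist_force: [1.2, 0.1, 0.4]
width: 0.548
grip_force: 0.0
```

Call:
{"name": "move_arm", "arguments": {
  "commands": [
    {"hand":5,"travel":[0,0,0],"spin":0.12},
    {"hand":5,"travel":[0,0,0],"spin":0.12},
    {"hand":5,"travel":[0,0,0],"spin":0.12},
    {"hand":5,"travel":[0,0,0],"spin":0.12},
    {"hand":5,"travel":[0,0,0],"spin":0.12}
  ]
}}

```text
t: 4.93
ee_pos: [0.464, -0.0518, 0.1362]
tool_rot: [[-0.964, 0.267, -0.001], [0.267, 0.964, 0.0], [0.001, -0.0, -1.0]]
wrist_force: [0.6, 1.1, -0.9]
width: 0.55
grip_force: 0.0
```

```bash
python3 - <<'E'
from h import *
go([.4653,-.052,.022],-30.6)
a,da=arm.get_image('top')
x,y,w,h=130,200,50,50
save(cv2.resize(a[y:y+h,x:x+w],None,fx=8,fy=8,interpolation=cv2.INTER_CUBIC),'e.png')
# lower half re-measured: ring + face rectangle, unobstructed
P=cloud('top',da)[y:y+h,x:x+w].reshape(-1,3)
f=P[(P[:,2]>.028)&(P[:,2]<.040)];r=cv2.minAreaRect(f[:,:2].astype(np.float32)*1000);print('face',len(f),r,f.mean(0))
q=P[np.hypot(*(P[:,:2]-[.4755,.3245]).T)<.015];print('cart z',np.median(q[:,2]))
sub=cv2.resize(a[213:237,142:164],None,fx=8,fy=8,interpolation=cv2.INTER_CUBIC)
_,m=cv2.threshold(cv2.cvtColor(sub,cv2.COLOR_RGB2GRAY),0,255,cv2.THRESH_OTSU)
c=max(cv2.findContours(m,cv2.RETR_EXTERNAL,cv2.CHAIN_APPROX_NONE)[0],key=cv2.contourArea)
uv=(np.array(cv2.fitEllipse(c)[0])+.5)/8-.5+[142,213];print('ring',uv,ray('top',uv,.035))
E
```

```text
t 4.93 ee [ 0.464  -0.0518  0.1362] ang 164.52 shift cm [-0.14  0.02 11.42] spin rad 0.264 F [ 0.6  1.1 -0.9] w 0.55
face 422 ((474.8325500488281, 324.39556884765625), (116.87157440185547, 65.65408325195312), 17.42395782470703) [0.4750917  0.3243813  0.03467198]
cart z 0.035584155423014206
ring [153.2519083  224.53047276] [[0.47520071 0.32442554 0.035     ]]
```

View pics/e.png

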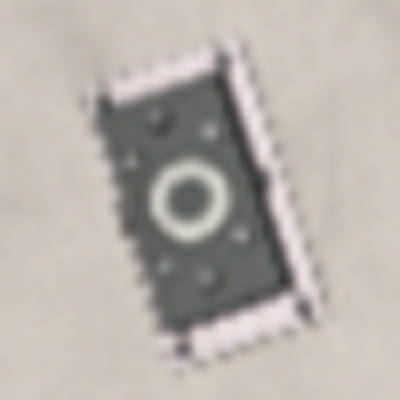

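The cartridge is flush and its ring hasn't moved. The dowels are at crop (160,120) and (208,278), and the pins at (131,162), (165,267), (212,131) and (241,235). I need a better yaw for both halves.

```bash
python3 - <<'E'
from h import *
A=lambda p:np.degrees(np.arctan2(p[1],p[0]))
px=lambda l:(np.array(l)+.5)/8-.5+[130,200]
p=ray('top',px([(165,267),(131,162),(241,235),(212,131)]),.040);print('pins',A(p[1]-p[0]),A(p[3]-p[2]),A(p[0]-p[2])-90,A(p[1]-p[3])-90,p.mean(0))
p=ray('top',px([(208,278),(160,120)]),.053);print('dowels',A(p[1]-p[0]),np.linalg.norm(p[1]-p[0]),p.mean(0))
a=np.load('s0.npz')['a']
for n,(x,y,w,h),z in(('low',(130,200,50,50),.035),('up',(225,200,50,50),.02)):
    s=cv2.cvtColor(cv2.resize(a[y:y+h,x:x+w],None,fx=8,fy=8,interpolation=cv2.INTER_CUBIC),cv2.COLOR_RGB2GRAY)
    m=((s<150)*255).astype(np.uint8);m=cv2.morphologyEx(m,cv2.MORPH_OPEN,np.ones((25,25),np.uint8))
    c=max(cv2.findContours(m,0,1)[0],key=cv2.contourArea);c=cv2.convexHull(c)[:,0]
    q=ray('top',(c+.5)/8-.5+[x,y],z)[:,:2].astype(np.float32)*1000;print(n,cv2.minAreaRect(q))
    # holes of upper
p=ray('top',(np.array([(147,283),(230,133)])+.5)/8-.5+[225,200],.015);print('holes',A(p[1]-p[0]),np.linalg.norm(p[1]-p[0]),p.mean(0))
E
```

```text
pins 18.892908154247554 16.353712850211288 21.857347824058934 19.998032757113393 [0.47544722 0.32424982 0.04      ]
dowels 17.76734723987285 0.08157415366783927 [0.47456468 0.3224444  0.053     ]
low ((474.1517333984375, 321.9920349121094), (121.86678314208984, 76.85346984863281), 15.256706237792969)
up ((463.6662292480469, -49.84646987915039), (66.8608169555664, 118.8823471069336), 59.49026870727539)
holes -30.054667373635205 0.08532267981278875 [ 0.46508745 -0.05075888  0.015     ]
```

Call:
{"name": "move_arm", "arguments": {
  "commands": [
    {"hand":5,"travel":[-0.1,0,2],"spin":0.09},
    {"hand":5,"travel":[0,0,2.5],"spin":0.09},
    {"hand":5,"travel":[0,0,2.5],"spin":0.085},
    {"hand":5,"travel":[0,0,2],"spin":0},
    {"hand":5,"travel":[0,0,1.5],"spin":0}
  ]
}}

```text
t: 5.4
ee_pos: [0.4646, -0.0517, 0.0297]
tool_rot: [[-0.865, 0.502, -0.002], [0.502, 0.865, 0.0], [0.002, -0.001, -1.0]]
wrist_force: [0.0, 0.6, 0.0]
width: 0.547
grip_force: 0.0
```

Call:
{"name": "move_arm", "arguments": {
  "commands": [
    {"hand":5,"travel":[0,0,0.5],"spin":0},
    {"hand":5,"travel":[0,0,0.2],"spin":0},
    {"hand":5,"travel":[0,0,0],"spin":0}
  ]
}}

```text
t: 5.65
ee_pos: [0.4654, -0.0519, 0.0245]
tool_rot: [[-0.864, 0.503, -0.001], [0.503, 0.864, 0.0], [0.0, -0.0, -1.0]]
wrist_force: [0.5, -0.4, 0.3]
width: 0.545
grip_force: 0.0
```

Call:
{"name": "move_arm", "arguments": {
  "commands": [
    {"hand":5,"travel":[0,0,0.2],"spin":0},
    {"hand":3,"travel":[0,0,0],"spin":0},
    {"hand":1,"travel":[0,0,0],"spin":0},
    {"hand":1,"travel":[0,0,0],"spin":0},
    {"hand":1,"travel":[0,0,0],"spin":0}
  ],
  "grip_force": 45
}}

```text
t: 6.07
ee_pos: [0.4657, -0.052, 0.0228]
tool_rot: [[-0.863, 0.504, 0.001], [0.504, 0.863, -0.0], [-0.001, 0.0, -1.0]]
wrist_force: [0.2, -0.0, 1.0]
width: 0.29
grip_force: 0.0
```

Call:
{"name": "move_arm", "arguments": {
  "commands": [
    {"hand":1,"travel":[0,0,0],"spin":0},
    {"hand":1,"travel":[0,0,0],"spin":0},
    {"hand":1,"travel":[0,0,0],"spin":0},
    {"hand":1,"travel":[0,0,0],"spin":0}
  ]
}}

```text
t: 6.4
ee_pos: [0.4657, -0.052, 0.0226]
tool_rot: [[-0.863, 0.504, 0.0], [0.504, 0.863, -0.0], [-0.0, 0.0, -1.0]]
wrist_force: [-0.5, 0.3, 5.7]
width: 0.193
grip_force: 45.0
```

```bash
python3 - <<'E'
from h import *
go([.475,.324,.115],18)
E
```

```text
t 6.4 ee [ 0.4657 -0.052   0.0226] ang 149.71 shift cm [18.16 32.93 -9.24] spin rad -0.843 F [-0.5  0.3  5.7] w 0.193
```

Call:
{"name": "move_arm", "arguments": {
  "commands": [
    {"hand":1,"travel":[0,0,-1],"spin":0},
    {"hand":1,"travel":[0,0,-2],"spin":0},
    {"hand":1,"travel":[0,0,-3],"spin":0},
    {"hand":1,"travel":[0,0,-3],"spin":0},
    {"hand":1,"travel":[0,0,-2],"spin":0}
  ]
}}

```text
t: 6.82
ee_pos: [0.4657, -0.052, 0.1346]
tool_rot: [[-0.863, 0.504, 0.001], [0.504, 0.863, -0.0], [-0.001, 0.0, -1.0]]
wrist_force: [1.3, -0.2, -3.2]
width: 0.198
grip_force: 45.0
```

Call:
{"name": "move_arm", "arguments": {
  "commands": [
    {"hand":1,"travel":[1.0,1.8,0],"spin":0},
    {"hand":1,"travel":[1.7,3.1,0],"spin":0},
    {"hand":1,"travel":[1.7,3.1,0],"spin":0},
    {"hand":1,"travel":[1.7,3.1,0],"spin":0},
    {"hand":1,"travel":[1.7,3.1,0],"spin":0}
  ]
}}

```text
t: 7.23
ee_pos: [0.4693, 0.1115, 0.1324]
tool_rot: [[-0.863, 0.505, -0.0], [0.505, 0.863, -0.0], [0.0, -0.0, -1.0]]
wrist_force: [1.7, -0.5, -1.8]
width: 0.193
grip_force: 45.0
```

Call:
{"name": "move_arm", "arguments": {
  "commands": [
    {"hand":1,"travel":[1.7,3.1,0],"spin":0},
    {"hand":1,"travel":[1.7,3.1,0],"spin":0},
    {"hand":1,"travel":[1.7,3.1,0],"spin":0},
    {"hand":1,"travel":[1.7,3.1,0],"spin":0},
    {"hand":1,"travel":[1.7,3.1,0],"spin":0}
  ]
}}

```text
t: 7.65
ee_pos: [0.474, 0.2884, 0.1322]
tool_rot: [[-0.864, 0.504, -0.001], [0.504, 0.864, -0.0], [0.0, -0.001, -1.0]]
wrist_force: [1.1, -1.0, -2.7]
width: 0.193
grip_force: 45.0
```

Call:
{"name": "move_arm", "arguments": {
  "commands": [
    {"hand":1,"travel":[1.86,3.2,0],"spin":0},
    {"hand":1,"travel":[0,0,0],"spin":-0.1},
    {"hand":1,"travel":[0,0,0],"spin":-0.11},
    {"hand":1,"travel":[0,0,0],"spin":-0.11},
    {"hand":1,"travel":[0,0,0],"spin":-0.11}
  ]
}}

```text
t: 8.07
ee_pos: [0.4742, 0.3238, 0.1319]
tool_rot: [[-0.996, 0.093, -0.001], [0.093, 0.996, -0.001], [0.001, -0.001, -1.0]]
wrist_force: [0.8, -0.3, -3.4]
width: 0.192
grip_force: 45.0
```

Call:
{"name": "move_arm", "arguments": {
  "commands": [
    {"hand":1,"travel":[0,0,0],"spin":-0.11},
    {"hand":1,"travel":[0,0,0],"spin":-0.11},
    {"hand":1,"travel":[0,0,0],"spin":-0.1},
    {"hand":1,"travel":[0,0,0],"spin":-0.09},
    {"hand":1,"travel":[0,0,0],"spin":0}
  ]
}}

```text
t: 8.48
ee_pos: [0.4744, 0.3235, 0.1321]
tool_rot: [[-0.95, -0.311, -0.001], [-0.311, 0.95, -0.0], [0.001, -0.0, -1.0]]
wrist_force: [1.5, -0.2, -2.6]
width: 0.192
grip_force: 45.0
```

```bash
python3 - <<'E'
from h import *
go([.475,.324,.0806],18)
b,db=arm.get_image('side');a,da=arm.get_image('top')
B=cv2.resize(b[95:155,180:260],None,fx=5,fy=5,interpolation=cv2.INTER_CUBIC)
A=cv2.resize(a[190:250,110:190],None,fx=5,fy=5,interpolation=cv2.INTER_CUBIC)
save(np.hstack([B,A]),'f.png')
S=cloud('side',db)[95:155,180:260].reshape(-1,3);
z0=arm.state()['ee_pos'][2]-.0226
f=S[(abs(S[:,2]-z0-.02)<.0035)&(np.hypot(S[:,0]-.475,S[:,1]-.324)<.075)]
print('held top plane',len(f),cv2.minAreaRect(f[:,:2].astype(np.float32)*1000) if len(f)>5 else '', f.mean(0), np.linalg.lstsq(np.c_[f[:,:2],np.ones(len(f))],f[:,2],rcond=None)[0])
E
```

```text
t 8.48 ee [0.4744 0.3235 0.1321] ang -161.9 shift cm [-0.08  0.03  5.15] spin rad 0.002 F [ 1.5 -0.2 -2.6] w 0.192
held top plane 180 ((474.2623291015625, 319.85382080078125), (115.8570556640625, 65.6683120727539), 18.06869125366211) [0.46938053 0.31322117 0.12788747] [ 0.00098942 -0.00121067  0.12780226]
```

View pics/f.png

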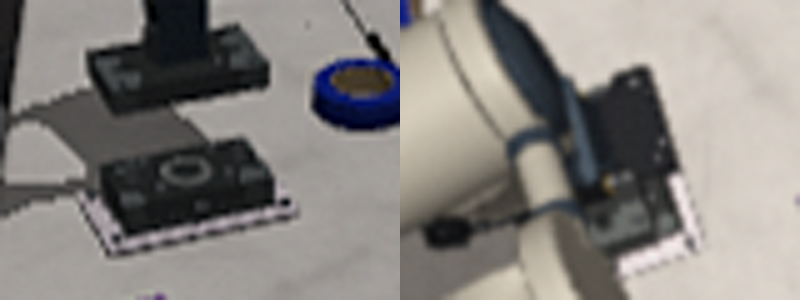

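The side view shows the held half level above the lower half, with their long axes parallel. The lower face is at about crop (185,180) and the held half at (178,65). I'll compare both with the same measure in the side view.

```bash
python3 - <<'E'
from h import *
d=np.load('s0.npz');b,db=arm.get_image('side')
def ext(S,z,n):
    f=S[(abs(S[:,2]-z)<.0035)&(np.hypot(S[:,0]-.475,S[:,1]-.322)<.08)][:,:2]*1000
    t=np.radians(18);R=np.array([[np.cos(t),np.sin(t)],[-np.sin(t),np.cos(t)]]);g=(f-[475,324])@R.T
    lo=np.percentile(g,2,axis=0);hi=np.percentile(g,98,axis=0);print(n,len(f),'rect',cv2.minAreaRect(f.astype(np.float32)),'lo',lo,'hi',hi,'mid',(lo+hi)/2)
ext(cloud('side',d['db'])[95:155,180:260].reshape(-1,3),.035,'low t0')
ext(cloud('side',db)[115:155,180:260].reshape(-1,3),.035,'low now')
ext(cloud('side',db)[95:155,180:260].reshape(-1,3),.1285,'held')
# holder: held half at its start, relative to TCP grasp point
S=cloud('side',d['db'])[180:222,180:250].reshape(-1,3);f=S[abs(S[:,2]-.02)<.0035][:,:2]*1000
print('start up',cv2.minAreaRect(f.astype(np.float32)))
E
```

```text
low t0 209 rect ((475.61248779296875, 322.08795166015625), (115.91195678710938, 69.52471160888672), 19.73613166809082) lo [-56.25991613 -34.24527878] hi [55.74617279 30.83346047] mid [-0.25687167 -1.70590916]
low now 226 rect ((475.1553649902344, 322.8365783691406), (113.7196044921875, 69.15369415283203), 19.38758087158203) lo [-54.95942142 -33.43927802] hi [54.36137716 30.92153142] mid [-0.29902213 -1.2588733 ]
held 224 rect ((473.60089111328125, 321.16046142578125), (117.77455139160156, 69.37977600097656), 17.171890258789062) lo [-59.50613729 -35.65235772] hi [54.73365814 29.43473165] mid [-2.38623957 -3.10881304]
start up ((466.4374084472656, -52.84885025024414), (67.78675842285156, 117.29620361328125), 59.86343002319336)
```

Call:
{"name": "move_arm", "arguments": {
  "commands": [
    {"hand":1,"travel":[-0.15,0.12,1.2],"spin":-0.009},
    {"hand":1,"travel":[0,0,1.8],"spin":0},
    {"hand":1,"travel":[0,0,1.5],"spin":0},
    {"hand":1,"travel":[0,0,0.5],"spin":0},
    {"hand":1,"travel":[0,0,0],"spin":0}
  ]
}}

```text
t: 9.05
ee_pos: [0.4749, 0.3249, 0.0807]
tool_rot: [[-0.949, -0.314, -0.003], [-0.314, 0.949, -0.001], [0.003, -0.0, -1.0]]
wrist_force: [0.1, -1.3, -1.9]
width: 0.194
grip_force: 45.0
```

Call:
{"name": "move_arm", "arguments": {
  "commands": [
    {"hand":1,"travel":[0,0,0.2],"spin":0},
    {"hand":1,"travel":[0,0,0.2],"spin":0},
    {"hand":1,"travel":[0,0,0.1],"spin":0},
    {"hand":1,"travel":[0,0,0.1],"spin":0},
    {"hand":1,"travel":[0,0,0],"spin":0}
  ]
}}

```text
t: 9.47
ee_pos: [0.4759, 0.3253, 0.0766]
tool_rot: [[-0.949, -0.315, 0.0], [-0.315, 0.949, 0.0], [-0.0, 0.0, -1.0]]
wrist_force: [0.3, 1.0, -2.5]
width: 0.199
grip_force: 45.0
```

Call:
{"name": "move_arm", "arguments": {
  "commands": [
    {"hand":1,"travel":[0,0,0.1],"spin":0},
    {"hand":1,"travel":[0,0,0.1],"spin":0},
    {"hand":1,"travel":[0,0,0],"spin":0}
  ]
}}

```text
t: 9.72
ee_pos: [0.4757, 0.3253, 0.0743]
tool_rot: [[-0.949, -0.315, -0.0], [-0.315, 0.949, -0.0], [0.0, -0.0, -1.0]]
wrist_force: [-0.3, 0.1, -2.6]
width: 0.197
grip_force: 45.0
```

Call:
{"name": "move_arm", "arguments": {
  "commands": [
    {"hand":1,"travel":[0,0,0.1],"spin":0},
    {"hand":1,"travel":[0,0,0.1],"spin":0},
    {"hand":1,"travel":[0,0,0],"spin":0}
  ]
}}

```text
t: 9.97
ee_pos: [0.4757, 0.3252, 0.0722]
tool_rot: [[-0.949, -0.315, -0.0], [-0.315, 0.949, -0.0], [0.0, -0.0, -1.0]]
wrist_force: [-0.3, 0.3, -3.2]
width: 0.195
grip_force: 45.0
```

```bash
python3 -c "
from h import *
go([.475,.324,.0576],18);s=arm.state();print(s['moment'],s['wrist_force'])"
```

```text
t 9.97 ee [0.4757 0.3252 0.0722] ang -161.65 shift cm [ 0.1  -0.1   1.46] spin rad 0.006 F [-0.3  0.3 -3.2] w 0.195
[0.06227718 0.009281   0.01020136] [-0.28464088  0.32878237 -3.15257037]
```

No contact yet, and the half is 3.4 mm past the tips, so the holes are over the dowels.

Call:
{"name": "move_arm", "arguments": {
  "commands": [
    {"hand":1,"travel":[0,0,0.1],"spin":0},
    {"hand":1,"travel":[0,0,0.1],"spin":0},
    {"hand":1,"travel":[0,0,0],"spin":0}
  ]
}}

```text
t: 10.22
ee_pos: [0.4758, 0.3253, 0.0702]
tool_rot: [[-0.949, -0.315, -0.0], [-0.315, 0.949, 0.0], [0.0, 0.0, -1.0]]
wrist_force: [1.4, 1.1, -3.4]
width: 0.198
grip_force: 45.0
```

Call:
{"name": "move_arm", "arguments": {
  "commands": [
    {"hand":1,"travel":[0,0,0.1],"spin":0},
    {"hand":1,"travel":[0,0,0.1],"spin":0},
    {"hand":1,"travel":[0,0,0],"spin":0}
  ]
}}

```text
t: 10.47
ee_pos: [0.4758, 0.3254, 0.0683]
tool_rot: [[-0.949, -0.315, 0.0], [-0.315, 0.949, 0.0], [-0.0, 0.0, -1.0]]
wrist_force: [0.0, 1.2, -3.5]
width: 0.192
grip_force: 45.0
```

```bash
python3 -c "
from h import *
go([.475,.324,.0576],18);s=arm.state();print(s['moment'],s['wrist_force'])"
```

```text
t 10.47 ee [0.4758 0.3254 0.0683] ang -161.65 shift cm [ 0.12 -0.11  1.07] spin rad 0.006 F [ 0.   1.2 -3.5] w 0.192
[ 0.40626247 -0.06539847  0.05694364] [ 0.0312453   1.1552906  -3.50128134]
```

Call:
{"name": "move_arm", "arguments": {
  "commands": [
    {"hand":1,"travel":[0,0,0.1],"spin":0},
    {"hand":1,"travel":[0,0,0.1],"spin":0},
    {"hand":1,"travel":[0,0,0.1],"spin":0},
    {"hand":1,"travel":[0,0,0],"spin":0}
  ]
}}

```text
t: 10.8
ee_pos: [0.4758, 0.3254, 0.0653]
tool_rot: [[-0.949, -0.315, 0.0], [-0.315, 0.949, 0.0], [-0.0, 0.0, -1.0]]
wrist_force: [0.8, 1.8, -2.2]
width: 0.193
grip_force: 45.0
```

Call:
{"name": "move_arm", "arguments": {
  "commands": [
    {"hand":1,"travel":[0,0,0.1],"spin":0},
    {"hand":1,"travel":[0,0,0.1],"spin":0},
    {"hand":1,"travel":[0,0,0.1],"spin":0},
    {"hand":1,"travel":[0,0,0],"spin":0}
  ]
}}

```text
t: 11.13
ee_pos: [0.4759, 0.3254, 0.0624]
tool_rot: [[-0.949, -0.315, 0.0], [-0.315, 0.949, 0.0], [-0.0, 0.0, -1.0]]
wrist_force: [-0.2, 4.1, 1.0]
width: 0.195
grip_force: 45.0
```

```bash
python3 -c "
from h import *
go([.475,.324,.0576],18);s=arm.state();print(s['moment'],s['wrist_force'])"
```

```text
t 11.13 ee [0.4759 0.3254 0.0624] ang -161.65 shift cm [ 0.13 -0.11  0.48] spin rad 0.006 F [-0.2  4.1  1. ] w 0.195
[0.6102989  0.01682673 0.12505254] [-0.23298485  4.07924618  0.9665998 ]
```

Call:
{"name": "move_arm", "arguments": {
  "commands": [
    {"hand":1,"travel":[0,0.05,0],"spin":0},
    {"hand":1,"travel":[0,0,0.1],"spin":0},
    {"hand":1,"travel":[0,0,0.1],"spin":0},
    {"hand":1,"travel":[0,0,0],"spin":0}
  ],
  "grip_force": 60
}}

```text
t: 11.47
ee_pos: [0.4758, 0.3256, 0.0605]
tool_rot: [[-0.949, -0.315, 0.0], [-0.315, 0.949, -0.0], [-0.0, -0.0, -1.0]]
wrist_force: [1.4, -1.2, 5.4]
width: 0.197
grip_force: 60.0
```

Call:
{"name": "move_arm", "arguments": {
  "commands": [
    {"hand":1,"travel":[0,0,0.1],"spin":0},
    {"hand":1,"travel":[0,0,0.1],"spin":0},
    {"hand":1,"travel":[0,0,0],"spin":0}
  ]
}}

```text
t: 11.72
ee_pos: [0.4758, 0.3256, 0.0586]
tool_rot: [[-0.949, -0.315, 0.0], [-0.315, 0.949, -0.0], [-0.0, -0.0, -1.0]]
wrist_force: [-1.3, -1.8, 8.7]
width: 0.192
grip_force: 60.0
```

Call:
{"name": "move_arm", "arguments": {
  "commands": [
    {"hand":1,"travel":[0,0,0.05],"spin":0},
    {"hand":1,"travel":[0,0,0],"spin":0}
  ]
}}

```text
t: 11.88
ee_pos: [0.4758, 0.3256, 0.0582]
tool_rot: [[-0.949, -0.315, 0.0], [-0.315, 0.949, -0.0], [-0.0, -0.0, -1.0]]
wrist_force: [-0.4, -1.9, 9.6]
width: 0.193
grip_force: 60.0
```

Call:
{"name": "move_arm", "arguments": {
  "commands": [
    {"hand":1,"travel":[0,0,0.05],"spin":0},
    {"hand":1,"travel":[0,0,0.03],"spin":0},
    {"hand":1,"travel":[0,0,0],"spin":0}
  ]
}}

```text
t: 12.13
ee_pos: [0.4758, 0.3256, 0.0576]
tool_rot: [[-0.949, -0.315, 0.001], [-0.315, 0.949, -0.0], [-0.001, -0.0, -1.0]]
wrist_force: [-0.1, -3.2, 12.9]
width: 0.191
grip_force: 60.0
```

Call:
{"name": "move_arm", "arguments": {
  "commands": [
    {"hand":1,"travel":[0,0,0.03],"spin":0},
    {"hand":1,"travel":[0,0,0],"spin":0}
  ]
}}

```text
t: 12.3
ee_pos: [0.4758, 0.3256, 0.0576]
tool_rot: [[-0.949, -0.315, 0.001], [-0.315, 0.949, -0.0], [-0.001, -0.0, -1.0]]
wrist_force: [-1.9, -3.4, 18.4]
width: 0.192
grip_force: 60.0
```

Force is rising at the expected shut height of 0.0576. I'll add a little margin and confirm with a last look.

Call:
{"name": "move_arm", "arguments": {
  "commands": [
    {"hand":1,"travel":[0,0,0.04],"spin":0},
    {"hand":1,"travel":[0,0,0],"spin":0},
    {"hand":1,"travel":[0,0,0],"spin":0},
    {"hand":1,"travel":[0,0,0],"spin":0}
  ]
}}

```text
t: 12.63
ee_pos: [0.4759, 0.3256, 0.0576]
tool_rot: [[-0.949, -0.315, 0.001], [-0.315, 0.949, 0.0], [-0.001, -0.0, -1.0]]
wrist_force: [-3.4, -5.2, 26.4]
width: 0.195
grip_force: 60.0
```

```bash
python3 - <<'E'
from h import *
b,db=arm.get_image('side')
save(cv2.resize(b[80:210,170:340],None,fx=4,fy=4,interpolation=cv2.INTER_CUBIC),'g.png')
S=cloud('side',db)[95:155,180:260].reshape(-1,3)
f=S[(abs(S[:,2]-.055)<.006)&(np.hypot(S[:,0]-.475,S[:,1]-.324)<.065)]
print('shoulder z',np.median(f[:,2]),len(f));go([.4758,.3256,.0576])
E
```

```text
shoulder z 0.052793248043283954 249
t 12.68 ee [0.4758 0.3256 0.0576] ang -161.65 shift cm [0. 0. 0.] spin rad None F [-3.5 -5.2 25.9] w 0.199
```

View pics/g.png

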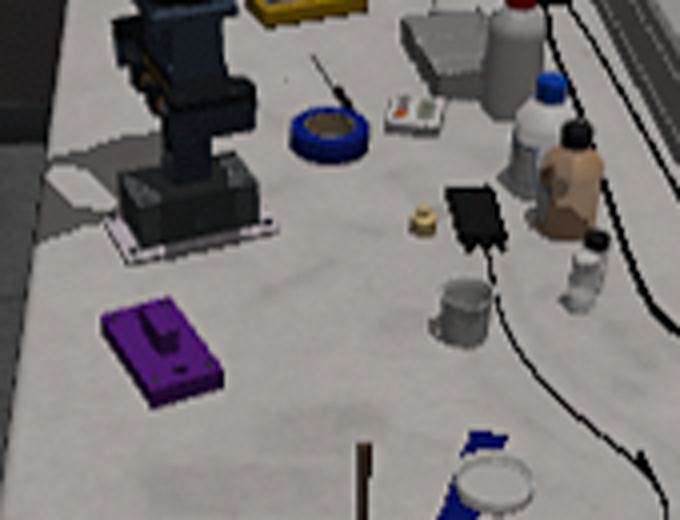

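The two halves now sit as one closed block at crop (190,200). The weight (423,222), beaker (466,312) and petri dish (494,485) haven't moved.

```bash
python3 -c "
from station import arm
print(arm.hand_in())"
```

```text
the job is handed in; nothing more can be done
None
```

The job is handed in: the cartridge is pressed home, and the upper half is on the dowels and held shut at about 26 N, with the beaker, weight and petri dish left where they were.

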